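# Hang the second slide-staining rack on the drain hook

### The arm

A 6-joint arm with a two-finger parallel gripper is mounted at the origin on a cart in front of the work surface, level with it; the furniture and walls round the work are solid. World frame = base frame: x ahead of the robot, y to its left, z up, the work surface at z = 0. Lengths are in m, angles in rad, forces in N, time in s.
With the tool pointing down it reaches from about 0.35 to 0.975 m from the base axis. Payload 4.9 kg.
Tool frame: the origin (TCP) lies at the very end of the fingers, on their centre line; the grasp point (between the pads) lies 19 mm behind it; z points along the fingers, y is the line along which they close (so a half turn about z gives the same grasp; the last joint's range is limited). The gripper opens to 85 mm and grips with 20 to 120 N. Pads are 22 mm wide; open, the fingers measure 114 mm over their backs; the gripper's body (76 mm by 85 mm) begins 54 mm behind the grasp point. The pads swing forward as they close: fully open they stand 13 mm farther back than shut.
Start: joints at [-1.455, 0.053, 1.613, -0, 1.476, -0.119], TCP at [0.145, -0.608, 0.231] pointing down, gripper open.
Joint ranges: [-3.01, 3.01], [-1.01, 2.22], [0.06, 2.58], [-1.02, 4.17], [0.09, 2.62], [-3.14, 3.14]. Speed limits (rad/s): [2.57, 2.57, 3.14, 3.14, 3.14, 3.14].

### API

Orientations are given as a unit quaternion [w, x, y, z].
In Python, from plant import state, optics, ticket, nets gives the robot as it stands. The module is installed in compiled form; this text tells all that it offers.
- The arm moves only by the shell command python3 -m inch 'ROWS' [OPENING]. ROWS is JSON, a list of rows, each an object of numbers: "dx", "dy", "dz": the shift along the tool's x, y, z as a fraction of full scale; "rx", "ry", "rz": the turn, a rotation vector about the tool's x, y, z as a fraction of full scale. In form: [{"dx": .., "dy": .., "dz": .., "rx": .., "ry": .., "rz": ..}, ...]. A call has 1 to 5 rows; each row is the pose to reach, as a shift and turn from the pose commanded when the call began, along the tool's axes at that moment; what a row does not reach only later rows make up. Full scale, the value 1, is 0.8 m for a shift and 1.5 rad for a turn. A row lasts 1/10 s, in which the tool goes at most 50 mm and 8.59 degrees, less where a joint would pass 70% of its speed; a pose out of reach is approached as far as the arm can. A call with a number of a shift or a turn outside -1 to 1 is refused whole. A call with a gripper value outside its range is refused whole. OPENING is the opening, from -1 (shut) to 1 (fully open), set as the call begins (- or left out, the last holds). The fingers move at their own pace and stop on an object; the grip force is fixed at half the most. Time passes only in rows, so rows that repeat a pose let the fingers close. It gives the time, the measured TCP pose, the force, the opening and the grip force at its end, in the units of the state.
- state(): the state, without advancing time (a new reading comes with each control period).
- optics.grab_frame(name): name is "side" or "top" or "wrist"; returns the picture (480x640x3 uint8, red, green, blue); there is no depth.
- optics.camera_info(name): a dict with "fx", "fy", "cx", "cy" (pixels), "R" (3x3) and "t" (3): a world point X has camera coordinates R X + t. Camera axes: x right, y down, z forward; pixel columns grow to the right and rows downward; lengths in m; the calibration is good to about 2 mm. The wrist camera is an equidistant fisheye: a pixel r from the principal point sees the ray r / f radians off the axis. A picture is of the moment at which its call begins: read the wrist's pose just before it. camera_info takes no time and is no camera call; for the wrist camera it gives the pose at the moment of the call.
- ticket.job_done(): hands the job in; it is judged then, once.
Trained networks look in the newest picture that a camera, given by its name, has taken for a name from the list of things; names that differ only in an ending like _2 or _b are one class to them, and where a whole thing is asked for, a point or a joint stands for the part that bears it (a point fixed in the world has none). Each returns a list of dicts, best first, with "confidence" (0 to 1); they miss things now and then, are a little off and sometimes report something else, mostly with a low value. They report only what shows in the picture. A call takes as long as a camera call.
- nets.boxes_of(camera, name): "bbox" ([centre column, centre row, width, height] in pixels, round what is visible of it).
- nets.outline_of(camera, name): "pixels" (480x640 bool, what is visible of it) and "bbox" ([centre column, centre row, width, height] in pixels, round what is visible of it).
The state is a dict: "time": time; "joint_pos": joint angles; "joint_vel": joint speeds; "joint_efforts": joint torques, N m; "tool_pos": TCP position; "tool_rot": TCP orientation; "contact_force": force on the tool from outside, world axes, zero at the start; "ft_torque": the same for the moment, N m; "gripper_width": opening from 0.0 (shut) to 1.0 (fully open); "grasp_force": force on a finger pad.
Only numpy, scipy, OpenCV 4.12 (cv2) and the standard library are available. Lean on these libraries where they do the work, as an engineer would, in place of code of your own. Each camera call takes 0.05 s, during which the arm holds its last target. There are 200 camera calls.

### The job

Hang the loose rack of stained slides on the drain hook in front of the rack already hanging there: pass its eye over the upturned tip, slide it along the arm so that it pushes the first rack back, and press the two together against the rubber stop with a light but definite push, wherever that happens to be set on the arm. Then let it hang freely from the arm right up against the first rack and let go. The slides are glass: keep the racks upright, press no harder than a light push, never jar or unhook the first rack, and leave the other things on the desk where they are.

Things in the scene. Friction and masses are not known exactly. Their poses are not given: they have to be found in the camera images.
- hook_tip (a point): Centre of the 10 mm ball at the upturned tip of the drain hook. z up; x runs from the tip back along the arm to the post, 164 mm behind. The arm is a level steel bar 8 mm thick in line with the tip, its axis 8 mm below this point; its last 17 mm curve up to the tip. The stop on it: see drain_stand.
- drain_stand: Fixed steel stand: drip tray 190x130x14 mm, post, arm with its axis 150 mm up pointing to -x, tip at x = -85 mm; origin under the tray, 5 mm in front of its middle. The stop is a black rubber buffer 22 mm across round the arm, clamped with a collar: its front face is 83 to 125 mm behind the tip, not reported. It yields 0.4 mm per N up to 4 mm, then is rigid.
- loose_rack_grip (a point): The rack to hang, at first upright on the desk. This point is the middle of its finger grip, 124 mm above the underside: a flat-sided block 24 mm wide (y) by 14 mm deep (x), from 107 to 138 mm above the underside. x along the eye, z up. The rack weighs 0.11 to 0.18 kg and is the same seen from x and -x.
- loose_rack_eye (a point): The loose rack's seat point, on the eye's axis (x), 94.3 mm above the underside, where the arm's axis lies when it hangs. The eye block is 24 mm wide, 32 mm long (x), 68 to 107 mm above the underside; its passage is 14 mm wide, its floor 72 mm up, its roof an upside-down V with 45 degree slopes that peaks 100 mm up.
- loose_rack: White moulded rack with six glass slides on edge; origin at the centre of its underside, z up, x along the eye. 86 mm wide (y), 138 mm tall; basket 29 mm deep (x) and 30 mm tall with the slides; a bail narrows from it up to the hanging eye, with the finger grip on top.
- hung_rack_eye (a point): The seat point of the rack of the same kind that already hangs on the arm; x along the eye. It starts 2 to 30 mm in front of the stop and slides on the arm with less than 1 N of friction. When the two eye blocks touch, the two seat points are 32 mm apart.
- hung_rack: The rack already hanging, same shape and size as the loose rack; origin at the centre of its underside, z up, x along the eye.
- slide_box_mid (a point): Bystander, leave alone: a flat blue slide carton, 94x78x29 (mm); this point is its middle.
- cup_mid (a point): Bystander, leave alone: specimen cup with red lid, 66 across, 77 tall (mm); this point is its middle.
- jar_mid (a point): Bystander, leave alone: slim upright tube jar with red cap, 26 across, 97 tall (mm); this point is its middle.
- forceps_mid (a point): Bystander, leave alone: steel forceps lying flat, 126 long, 8 thick (mm); this point is its middle.
- tape_mid (a point): Bystander, leave alone: yellow roll of tape lying flat, about 105 across, 24 tall (mm); this point is its middle.
- marker_mid (a point): Bystander, leave alone: blue marker pen lying, 123 long, 13 thick (mm); this point is its middle.

How it is judged:
On the way, in this order (a step that is already met when the one before it is completed fails the run):
1. the loose rack's eye is over the arm, past the upturned tip (x of loose_rack_eye in the frame of hook_tip between 0.002 and 0.12 m and y of loose_rack_eye in the frame of hook_tip between -0.006 and 0.006 m and z of loose_rack_eye in the frame of hook_tip between -0.012 and 0.012 m), for 0.1 s.
2. with the loose rack's eye on the arm, the two racks are pressed lightly together against the stop (at least 2 N between them) (x of loose_rack_eye in the frame of hook_tip between 0.015 and 0.12 m and y of loose_rack_eye in the frame of hook_tip between -0.006 and 0.006 m and z of loose_rack_eye in the frame of hook_tip between -0.012 and 0.012 m and contact force between loose_rack and hung_rack above 2 N), for 0.1 s.
At the end, for the whole second after the job is handed in: Both racks hang seated on the arm behind the tip (seat points within 4 mm sideways and 3 mm in height of the arm's axis), upright within 0.12 rad and at rest, their eye blocks no more than 5 mm apart (x of loose_rack_eye in the frame of hook_tip between 0.022 and 0.1 m and y of loose_rack_eye in the frame of hook_tip between -0.004 and 0.004 m and z of loose_rack_eye in the frame of hook_tip between -0.011 and -0.005 m and x of hung_rack_eye in the frame of hook_tip between 0.05 and 0.12 m and y of hung_rack_eye in the frame of hook_tip between -0.004 and 0.004 m and z of hung_rack_eye in the frame of hook_tip between -0.011 and -0.005 m and distance between loose_rack_eye and hung_rack_eye below 0.037 m and angle between each of loose_rack, hung_rack's own z axis and vertical below 0.12 rad and linear speed of each of loose_rack, hung_rack below 0.03 m/s); the robot touches nothing.
It fails at once if the racks are pressed together with more than 13 N (contact force between loose_rack and hung_rack above 13 N).
It fails at once if the loose rack bears on the stand with more than 25 N (contact force between loose_rack and drain_stand above 25 N).
It fails at once if the hung rack comes off the arm: its seat point more than 6 mm off the arm's axis sideways or in height, or at the tip (not (y of hung_rack_eye in the frame of hook_tip between -0.006 and 0.006 m and z of hung_rack_eye in the frame of hook_tip between -0.014 and -0.002 m) or x of hung_rack_eye in the frame of hook_tip below 0.02 m).
It fails at once if a rack is tipped by more than 0.4 rad (angle between any of loose_rack, hung_rack's own z axis and vertical above 0.4 rad).
It fails at once if another thing on the desk is moved by more than 20 mm (distance of any of slide_box_mid, cup_mid, jar_mid, forceps_mid, tape_mid, marker_mid from where it was at the start of the episode above 0.02 m).
It also fails if it takes over 53 s, if anything falls off the work surface, if the arm or the gripper's body presses on something with over 40 N, if the wrist force passes 120 N, or if a joint passes its speed limit or range.

## Working session

There is one attempt and no reset: what is moved stays moved. The work goes in short steps, Python scripts to look and compute and a shell command to move; the robot and the scene stay as the last step left them, time stands still between calls to the robot, and variables do not carry over. Pictures are saved under pics/ and viewed, at most 10 in all, crops included, and the job is handed in when it is done.

```bash
mkdir -p pics; cat > h.py <<'E'
from plant import state, optics, ticket, nets
import numpy as np, cv2
def snap(n,f=None):
    im=optics.grab_frame(n)
    if f: cv2.imwrite('pics/'+f,im[:,:,::-1])
    return im
def ray(ci,u,v):
    R=np.array(ci['R']);t=np.array(ci['t'])
    d=np.array([(u-ci['cx'])/ci['fx'],(v-ci['cy'])/ci['fy'],1.]); 
    return -R.T@t,(R.T@d)/np.linalg.norm(d)
def proj(ci,X):
    c=np.array(ci['R'])@np.array(X)+np.array(ci['t']); return ci['fx']*c[0]/c[2]+ci['cx'],ci['fy']*c[1]/c[2]+ci['cy']
def tri(rs):
    A=sum(np.eye(3)-np.outer(d,d) for o,d in rs);b=sum((np.eye(3)-np.outer(d,d))@o for o,d in rs)
    return np.linalg.solve(A,b)
def atz(r,z): o,d=r; return o+d*(z-o[2])/d[2]
E
python3 - <<'E'
from h import *
np.set_printoptions(precision=3,suppress=True)
print(state())
a=snap('top');b=snap('side')
cv2.imwrite('pics/a.png',a[:,:,::-1]);cv2.imwrite('pics/b.png',b[:,:,::-1])
for c in('top','side'):
    ci=optics.camera_info(c);print(c,ci['fx'],ci['cx'],ci['cy'],np.array(ci['R']).tolist(),-np.array(ci['R']).T@np.array(ci['t']))
    for n in('hook_tip','loose_rack_grip','loose_rack_eye','hung_rack_eye','loose_rack','hung_rack','drain_stand'):
        print(c,n,[(np.round(x['bbox']),round(x['confidence'],2)) for x in nets.boxes_of(c,n)[:3]])
E
```

```text
{'time': 0.0, 'joint_pos': array([-1.455,  0.053,  1.614, -0.   ,  1.476, -0.119]), 'joint_vel': array([0.   , 0.   , 0.   , 0.002, 0.   , 0.   ]), 'joint_efforts': array([  0.   , -39.368, -37.018,  -0.   ,   0.007,  -0.   ]), 'tool_pos': array([ 0.145, -0.607,  0.23 ]), 'tool_rot': array([-0.001,  0.993,  0.117,  0.   ]), 'contact_force': array([-0.14 , -0.412,  0.83 ]), 'ft_torque': array([-0.002,  0.018,  0.011]), 'grasp_force': 0.0, 'gripper_width': 1.001105317297793}
top 447.0250372653889 321.915156217982 237.0092751938043 [[0.020071862054264856, -0.9997947013300787, 0.0027704775713407745], [-0.9897055563685978, -0.020261906041500126, -0.14167698068737167], [0.14170402974791865, 0.0001017637664711778, -0.989909065317283]] [0.413 0.007 1.195]
top hook_tip [(array([367., 242.,  75.,  78.]), 0.87)]
top loose_rack_grip [(array([244., 281.,  36.,  22.]), 0.68)]
top loose_rack_eye [(array([241., 282.,  40.,  22.]), 0.75), (array([225., 204.,  15.,  17.]), 0.44)]
top hung_rack_eye [(array([368., 245.,  34.,  24.]), 0.69)]
top loose_rack [(array([238., 279.,  36.,  21.]), 0.79)]
top hu
[... 185 characters left out ...]
9389 237.9004550184686 [[0.9956191684522405, -0.09122566128834493, -0.020502442122171147], [-0.05955695896831982, -0.44970322896877346, -0.8911902010757887], [0.07207940100274615, 0.8885071100320824, -0.4531662778423856]] [ 0.474 -0.938  0.592]
side hook_tip [(array([342., 291., 113., 113.]), 0.97)]
side loose_rack_grip [(array([286., 217.,  22.,  62.]), 0.94)]
side loose_rack_eye [(array([284., 216.,  23.,  62.]), 0.83)]
side hung_rack_eye [(array([336., 265.,  32.,  84.]), 0.86)]
side loose_rack [(array([282., 220.,  22.,  64.]), 0.8)]
side hung_rack [(array([338., 263.,  32.,  84.]), 0.63), (array([369., 244.,  44.,  26.]), 0.44)]
side drain_stand [(array([343., 291., 114., 113.]), 0.85)]
```

View pics/a.png

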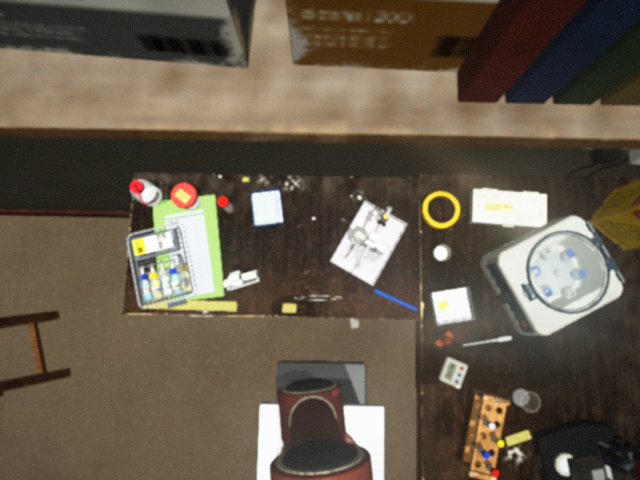

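View pics/b.png

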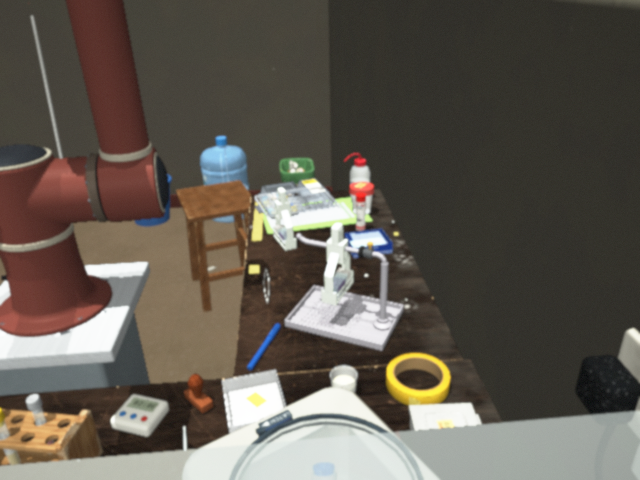

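The top view shows the loose rack near (242,280) and the tray near (370,243), turned. The side view shows the hook tip near (301,237), the hung rack at (338,263) and the loose rack at (286,220). I'll zoom in on these.

```bash
python3 - <<'E'
from h import *
a=cv2.imread('pics/a.png');b=cv2.imread('pics/b.png')
r=lambda im,x,y,w,h,k:cv2.resize(im[y:y+h,x:x+w],None,fx=k,fy=k,interpolation=cv2.INTER_CUBIC)
o=np.zeros((600,800,3),np.uint8)
o[:300,:400]=r(a,320,190,100,75,4)
o[:300,400:800]=r(a,200,240,100,75,4)
o[300:,:]=r(b,250,180,160,60*1,5)[:300] if 0 else 0
s=r(b,255,175,160,120,5)
cv2.imwrite('pics/c.png',o[:300]);cv2.imwrite('pics/d.png',s)
E
```

```text
(no output)
```

View pics/c.png

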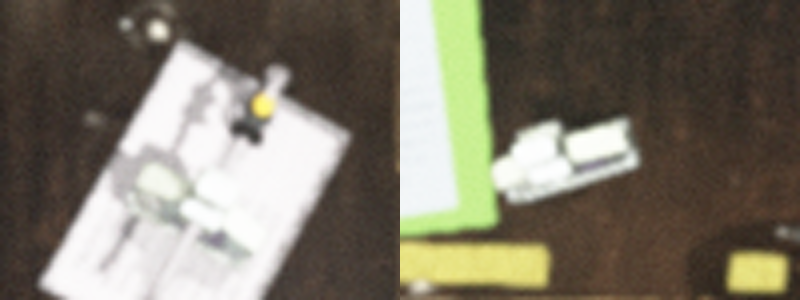

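View pics/d.png

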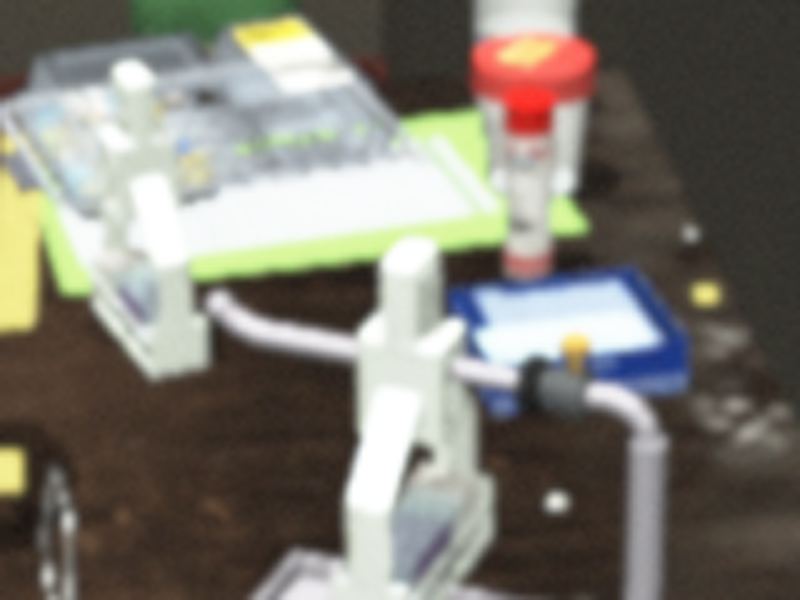

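The side crop shows the ball at (298.6,235.6), the front of the stop at about (360,251), the hung grip top at (337.4,224) and the loose grip top at (281.6,188). The top crop shows the tray turned by about −30° and the loose rack by about +16°.

```bash
python3 - <<'E'
from h import *
np.set_printoptions(precision=4,suppress=True)
T=optics.camera_info('top');S=optics.camera_info('side')
rt=lambda u,v:ray(T,u,v); rs=lambda u,v:ray(S,u,v)
print('ball z.158',atz(rs(298.6,235.6),.158))
print('stop front z.15',atz(rs(360,251),.15),'armback',atz(rs(375,254),.15))
print('hung grip top',atz(rs(337.4,224),.1937))
print('loose griptop',atz(rs(281.6,188.2),.138), tri([rs(281.6,188.2),rt(227,283)]))
# tray corners in top crop
c=[(180,40),(350,133),(40,285)]
P=[atz(rt(320+x/4,190+y/4),.014) for x,y in c];print(P)
print('tray yaw',np.degrees(np.arctan2(*(P[0]-P[2])[1::-1])), 'short yaw',np.degrees(np.arctan2(*(P[0]-P[1])[1::-1]))-90, np.linalg.norm(P[0]-P[1]),np.linalg.norm(P[0]-P[2]))
# basket edge bottom at loose
Q=[atz(rt(200+(x-400)/4,240+y/4),.02) for x,y in((510,202),(640,162))];print(Q,np.degrees(np.arctan2(*(Q[0]-Q[1])[1::-1]))-90)
for z in (.1,.15,.19):print('screw top',atz(rt(386,216.3),z),'hungeye',atz(rt(371,241),z))
for z in (.09,.12,.138):
  print(z,[proj(T,atz(rs(281.6,188.2),.138)*[1,1,0]+[0,0,z])])
E
```

```text
ball z.158 [ 0.4948 -0.0721  0.158 ]
stop front z.15 [ 0.5992 -0.1304  0.15  ] armback [ 0.6232 -0.1445  0.15  ]
hung grip top [ 0.5625 -0.1072  0.1937]
loose griptop [0.4676 0.219  0.138 ] [0.4592 0.2296 0.1335]
[array([ 0.6857, -0.1071,  0.014 ]), array([ 0.6243, -0.2215,  0.014 ]), array([ 0.5179, -0.0155,  0.014 ])]
tray yaw -28.643948831722657 short yaw -28.219580231968003 0.1298694152077847 0.19120949202680396
[array([0.4354, 0.2508, 0.02  ]), array([0.4631, 0.167 , 0.02  ])] 18.303288636733328
screw top [ 0.6254 -0.1514  0.1   ] hungeye [ 0.5625 -0.1143  0.1   ]
screw top [ 0.6157 -0.1442  0.15  ] hungeye [ 0.5557 -0.1088  0.15  ]
screw top [ 0.608  -0.1384  0.19  ] hungeye [ 0.5503 -0.1043  0.19  ]
0.09 [(np.float64(235.1802907800527), np.float64(276.9496801756934))]
0.12 [(np.float64(232.81254336818148), np.float64(276.28386066835606))]
0.138 [(np.float64(231.32787185443794), np.float64(275.8663654360174))]
```

```bash
cat >> h.py <<'E'
from scipy.spatial.transform import Rotation as Ro
def rot(): return Ro.from_quat(np.roll(state()['tool_rot'],-1))
def go(p,yaw):
    "print the row values for TCP target p and tool-x yaw (deg), tool down"
    s=state();R=rot();d=R.as_matrix().T@(np.array(p)-s['tool_pos'])/.8
    a=np.radians(yaw);T=Ro.from_matrix(np.array([[np.cos(a),np.sin(a),0],[np.sin(a),-np.cos(a),0],[0,0,-1.]]))
    r=(R.inv()*T).as_rotvec()/1.5
    print('t',round(s['time'],2),'pos',s['tool_pos'].round(4),'F',s['contact_force'].round(2),'g',round(s['gripper_width'],3),'d',d.round(4),'r',r.round(4),'dist mm',round(800*np.linalg.norm(d)))
E
python3 -c "
from h import *
go([.40,-.1,.36],18);go([.463,.222,.27],18)"
```

```text
t 0.8 pos [ 0.1454 -0.6078  0.2313] F [-0.81 -0.39  0.44] g 1.001 d [ 0.4572 -0.5433 -0.1608] r [-0.     -0.     -0.0529] dist mm 582
t 0.8 pos [ 0.1454 -0.6078  0.2313] F [-0.81 -0.39  0.44] g 1.001 d [ 0.6274 -0.9165 -0.0483] r [-0.     -0.     -0.0529] dist mm 889
```

```bash
python3 -m inch '[{"dx":0.08,"dy":-0.12,"dz":-0.16,"rz":-0.05},{"dx":0.2,"dy":-0.3,"dz":-0.16,"rz":-0.05},{"dx":0.3,"dy":-0.4,"dz":-0.16,"rz":-0.05},{"dx":0.3,"dy":-0.4,"dz":-0.16,"rz":-0.05},{"dx":0.3,"dy":-0.4,"dz":-0.16,"rz":-0.05}]' && python3 -c "
from h import *
go([.463,.222,.36],18)"
```

```text
validation failed for argument at $[0]...
```

```bash
python3 -m inch '[{"dx":0.08,"dy":-0.12,"dz":-0.16,"rx":0,"ry":0,"rz":-0.05},{"dx":0.2,"dy":-0.3,"dz":-0.16,"rx":0,"ry":0,"rz":-0.05},{"dx":0.3,"dy":-0.4,"dz":-0.16,"rx":0,"ry":0,"rz":-0.05},{"dx":0.3,"dy":-0.4,"dz":-0.16,"rx":0,"ry":0,"rz":-0.05},{"dx":0.3,"dy":-0.4,"dz":-0.16,"rx":0,"ry":0,"rz":-0.05}]' ; python3 -c "
from h import *
go([.463,.222,.36],18)"
```

```text
time: 1.3
tool_pos: [0.2336, -0.3973, 0.3197]
tool_rot: [0.0, 0.988, 0.154, 0.0]
contact_force: [-0.2, -0.2, 0.0]
gripper_width: 0.999
grasp_force: 0.0
t 1.3 pos [ 0.2336 -0.3973  0.3197] F [-0.16 -0.24  0.03] g 0.999 d [ 0.5086 -0.6502 -0.0506] r [ 0.0005 -0.0002 -0.0034] dist mm 662
```

```bash
python3 -m inch '[{"dx":0.5,"dy":-0.64,"dz":-0.05,"rx":0,"ry":0,"rz":0},{"dx":0.5,"dy":-0.64,"dz":-0.05,"rx":0,"ry":0,"rz":0},{"dx":0.5,"dy":-0.64,"dz":-0.05,"rx":0,"ry":0,"rz":0},{"dx":0.5,"dy":-0.64,"dz":-0.05,"rx":0,"ry":0,"rz":0},{"dx":0.5,"dy":-0.64,"dz":-0.05,"rx":0,"ry":0,"rz":0}]' ; python3 -c "
from h import *
go([.463,.222,.29],18)"
```

```text
time: 1.8
tool_pos: [0.3197, -0.163, 0.3349]
tool_rot: [0.001, 0.988, 0.154, 0.001]
contact_force: [2.1, 0.5, -0.1]
gripper_width: 1.0
grasp_force: 0.0
t 1.8 pos [ 0.3197 -0.163   0.3349] F [ 2.15  0.49 -0.06] g 1.0 d [ 0.3169 -0.4042  0.0559] r [ 0.0009 -0.0008 -0.0036] dist mm 413
```

```bash
python3 -m inch '[{"dx":0.25,"dy":-0.325,"dz":0.08,"rx":0,"ry":0,"rz":0},{"dx":0.25,"dy":-0.325,"dz":0.08,"rx":0,"ry":0,"rz":0},{"dx":0.25,"dy":-0.325,"dz":0.08,"rx":0,"ry":0,"rz":0},{"dx":0.25,"dy":-0.325,"dz":0.08,"rx":0,"ry":0,"rz":0},{"dx":0.25,"dy":-0.325,"dz":0.08,"rx":0,"ry":0,"rz":0}]' ; python3 -c "
from h import *
go([.463,.222,.28],18)"
```

```text
time: 2.3
tool_pos: [0.403, 0.0682, 0.2867]
tool_rot: [0.0, 0.988, 0.155, 0.001]
contact_force: [1.4, -1.7, 0.3]
gripper_width: 1.0
grasp_force: 0.0
t 2.3 pos [0.403  0.0682 0.2867] F [ 1.39 -1.71  0.26] g 1.0 d [ 0.1301 -0.1601  0.0085] r [ 0.0006 -0.0012 -0.0025] dist mm 165
```

```bash
python3 -m inch '[{"dx":0.085,"dy":-0.1,"dz":0.01,"rx":0,"ry":0,"rz":0},{"dx":0.085,"dy":-0.1,"dz":0.01,"rx":0,"ry":0,"rz":0},{"dx":0.085,"dy":-0.1,"dz":0.01,"rx":0,"ry":0,"rz":0},{"dx":0.085,"dy":-0.1,"dz":0.01,"rx":0,"ry":0,"rz":0}]' ; cat >> h.py <<'E'
def fray(ci,u,v):
    R=np.array(ci['R']);t=np.array(ci['t'])
    x,y=(u-ci['cx'])/ci['fx'],(v-ci['cy'])/ci['fy'];r=np.hypot(x,y)+1e-12
    d=np.array([np.sin(r)*x/r,np.sin(r)*y/r,np.cos(r)]); return -R.T@t,R.T@d
def fproj(ci,X):
    c=np.array(ci['R'])@np.array(X)+np.array(ci['t']);q=np.hypot(c[0],c[1]);r=np.arctan2(q,c[2])
    return np.array([ci['fx']*r*c[0]/q+ci['cx'],ci['fy']*r*c[1]/q+ci['cy']])
E
python3 - <<'E'
from h import *
go([.463,.222,.28],18)
ci=optics.camera_info('wrist');snap('wrist','w1.png')
print(ci['fx'],ci['fy'],ci['cx'],ci['cy'],(-np.array(ci['R']).T@np.array(ci['t'])).round(3),np.array(ci['R'])[2].round(3))
for n in('loose_rack_grip','loose_rack','hook_tip','hung_rack_eye'):
    print(n,[(np.round(x['bbox']),round(x['confidence'],2)) for x in nets.boxes_of('wrist',n)[:2]])
print(fproj(ci,[.463,.222,.138]),fproj(ci,[.494,-.074,.158]))
import pickle;pickle.dump(ci,open('w1.pkl','wb'))
E
```

```text
time: 2.7
tool_pos: [0.443, 0.1639, 0.2781]
tool_rot: [0.0, 0.988, 0.156, -0.001]
contact_force: [0.3, 0.0, -0.8]
gripper_width: 0.997
grasp_force: 0.0
t 2.7 pos [0.443  0.1639 0.2781] F [ 0.25  0.   -0.8 ] g 0.997 d [ 0.0462 -0.0614 -0.0025] r [ 0.0001  0.0011 -0.0011] dist mm 62
371.64829954431775 371.64829954431775 318.9598660474576 243.99310436332405 [0.512 0.186 0.42 ] [-0.273 -0.09  -0.958]
loose_rack_grip [(array([277., 178.,  87.,  41.]), 0.67)]
loose_rack [(array([274., 177.,  86.,  45.]), 0.82)]
hook_tip [(array([558., 184., 160., 176.]), 0.86)]
hung_rack_eye [(array([593., 198.,  89.,  77.]), 0.73), (array([559., 185., 159., 176.]), 0.44)]
[253.89004616 183.37997538] [583.45909997 263.88397415]
```

View pics/w1.png

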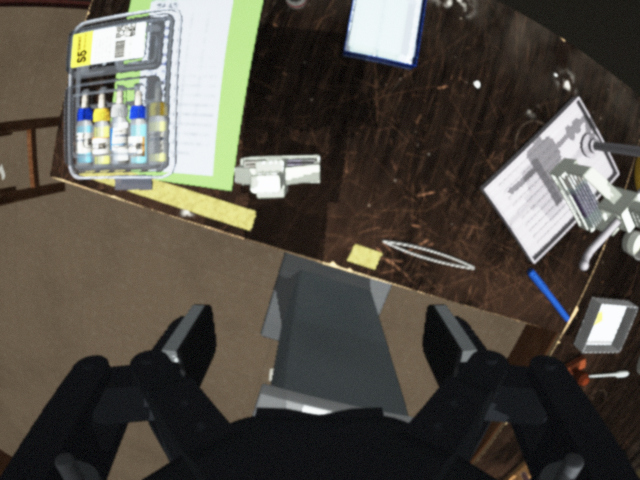

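The wrist view shows the rack at about (272,177), nearly square to the tool. The hook ball is near (585,266), close to the predicted (583,264).

```bash
python3 - <<'E'
from h import *
a=cv2.imread('pics/w1.png')
r=lambda im,x,y,w,h,k:cv2.resize(im[y:y+h,x:x+w],None,fx=k,fy=k,interpolation=cv2.INTER_CUBIC)
cv2.imwrite('pics/e.png',np.hstack([r(a,230,145,100,75,4),r(a,540,145,100,150,4)[:300],]) if 0 else np.hstack([np.vstack([r(a,230,145,100,62,4),r(a,230,145,100,62,4)*0]),r(a,540,155,100,124,4)]))
E
```

```text
(no output)
```

View pics/e.png

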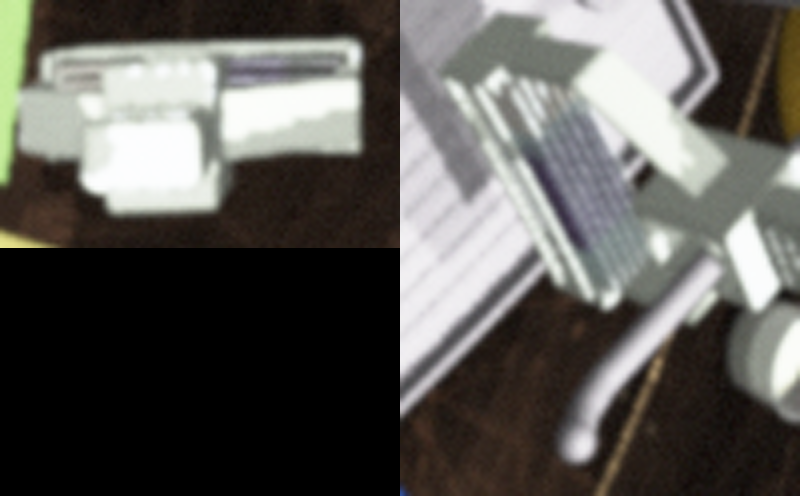

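```bash
python3 - <<'E'
from h import *
import pickle
np.set_printoptions(precision=4,suppress=True)
ci=pickle.load(open('w1.pkl','rb'));S=optics.camera_info('side');T=optics.camera_info('top')
f=lambda x,y:fray(ci,230+x/4,145+y/4)
g=f(147,153)
print('grip z.138',atz(g,.138),'tri side',tri([g,ray(S,281.6,188.2)]),'all',tri([g,ray(S,281.6,188.2),ray(T,227,283)]))
yw=lambda p,q:np.degrees(np.arctan2(*(p-q)[1::-1]))
print('grip edge yaw',yw(atz(f(105,120),.138),atz(f(197,120),.138))-90,yw(atz(f(90,187),.138),atz(f(195,190),.138))-90)
p,q=atz(f(45,52),.03),atz(f(360,42),.03);print('basket',yw(p,q)-90,np.linalg.norm(p-q),(p+q)/2)
b=fray(ci,584.3,265.8)
print('ball',atz(b,.158),tri([b,ray(S,298.6,235.6)]))
E
```

```text
grip z.138 [0.466  0.2124 0.138 ] tri side [0.4671 0.2121 0.1408] all [0.4613 0.2205 0.1371]
grip edge yaw 16.958322439940176 15.522594849119429
basket 18.838128545738655 0.08318196311657118 [0.4797 0.2173 0.03  ]
ball [ 0.4927 -0.0761  0.158 ] [ 0.4937 -0.0748  0.1594]
```

```bash
python3 -c "
from h import *
go([.4665,.2125,.20],18)"
```

```text
t 2.95 pos [0.4432 0.1616 0.2791] F [ 0.04 -1.18  0.22] g 0.997 d [ 0.0469 -0.0518  0.0989] r [ 0.0002 -0.0007 -0.0044] dist mm 97
```

```bash
python3 -m inch '[{"dx":0.047,"dy":-0.052,"dz":0.03,"rx":0,"ry":0,"rz":-0.004},{"dx":0.047,"dy":-0.052,"dz":0.1,"rx":0,"ry":0,"rz":-0.004},{"dx":0.047,"dy":-0.052,"dz":0.1,"rx":0,"ry":0,"rz":-0.004},{"dx":0.047,"dy":-0.052,"dz":0.1,"rx":0,"ry":0,"rz":-0.004}]' ; python3 - <<'E'
from h import *
np.set_printoptions(precision=4,suppress=True)
go([.4665,.2125,.11],18)
ci=optics.camera_info('wrist');a=snap('wrist')[:,:,::-1]
cv2.imwrite('pics/w2.png',a)
print(fproj(ci,[.4665,.2125,.138]),fproj(ci,state()['tool_pos']))
u,v=fproj(ci,[.4665,.2125,.138]).astype(int);print(u,v)
cv2.imwrite('pics/f.png',cv2.resize(a[max(0,v-75):v+75,u-100:u+100],None,fx=4,fy=4,interpolation=cv2.INTER_CUBIC))
import pickle;pickle.dump((ci,u-100,max(0,v-75)),open('w2.pkl','wb'))
E
```

```text
time: 3.35
tool_pos: [0.4646, 0.2127, 0.1962]
tool_rot: [0.0, 0.988, 0.157, -0.003]
contact_force: [0.0, 0.1, -0.6]
gripper_width: 0.998
grasp_force: 0.0
t 3.35 pos [0.4646 0.2127 0.1962] F [ 0.02  0.07 -0.55] g 0.998 d [0.0028 0.0009 0.1077] r [0.0001 0.0038 0.0004] dist mm 86
[318.8205 262.2948] [317.5053 311.9612]
318 262
```

View pics/f.png

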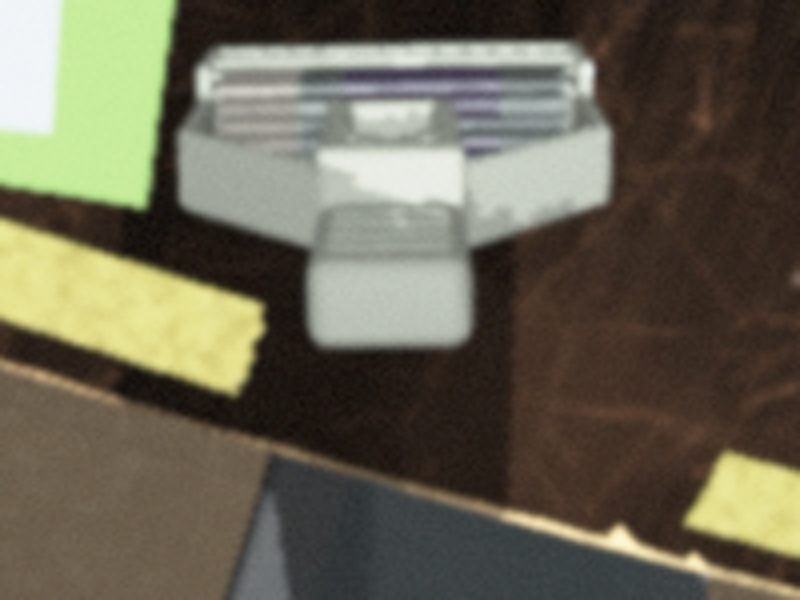

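The held-view prediction for the grip top is within about 2 mm (the grip sits 3 px to the left) and square to the tool. I'll descend and grasp.

```bash
python3 -m inch '[{"dx":0.003,"dy":-0.0015,"dz":0.04,"rx":0,"ry":0,"rz":0},{"dx":0.003,"dy":-0.0015,"dz":0.08,"rx":0,"ry":0,"rz":0},{"dx":0.003,"dy":-0.0015,"dz":0.107,"rx":0,"ry":0,"rz":0},{"dx":0.003,"dy":-0.0015,"dz":0.107,"rx":0,"ry":0,"rz":0}]' ; python3 -m inch '[{"dx":0,"dy":0,"dz":0,"rx":0,"ry":0,"rz":0},{"dx":0,"dy":0,"dz":0,"rx":0,"ry":0,"rz":0},{"dx":0,"dy":0,"dz":0,"rx":0,"ry":0,"rz":0},{"dx":0,"dy":0,"dz":0,"rx":0,"ry":0,"rz":0},{"dx":0,"dy":0,"dz":0,"rx":0,"ry":0,"rz":0}]' -1
```

```text
time: 3.8
tool_pos: [0.4673, 0.2147, 0.1122]
tool_rot: [0.0, 0.988, 0.157, -0.001]
contact_force: [-0.5, -0.0, 0.2]
gripper_width: 0.998
grasp_force: 0.0
time: 4.3
tool_pos: [0.4691, 0.2163, 0.1145]
tool_rot: [-0.0, 0.988, 0.157, 0.001]
contact_force: [-0.5, 1.5, 3.7]
gripper_width: 0.265
grasp_force: 59.3
```

```bash
python3 -m inch '[{"dx":0,"dy":0,"dz":-0.03,"rx":0,"ry":0,"rz":0},{"dx":0,"dy":0,"dz":-0.08,"rx":0,"ry":0,"rz":0},{"dx":0,"dy":0,"dz":-0.14,"rx":0,"ry":0,"rz":0},{"dx":0,"dy":0,"dz":-0.14,"rx":0,"ry":0,"rz":0}]'; python3 -c "
from h import *
go([.43,-.04,.23],-28.5)"
```

```text
time: 4.7
tool_pos: [0.4719, 0.217, 0.2333]
tool_rot: [-0.001, 0.988, 0.157, 0.007]
contact_force: [1.3, 0.7, -0.3]
gripper_width: 0.265
grasp_force: 59.2
t 4.7 pos [0.4719 0.217  0.2333] F [ 1.26  0.7  -0.28] g 0.265 d [-0.1496  0.2891  0.0023] r [-0.0034 -0.0088  0.5423] dist mm 260
```

```bash
python3 -m inch '[{"dx":-0.03,"dy":0.055,"dz":0,"rx":0,"ry":0,"rz":0.09},{"dx":-0.06,"dy":0.11,"dz":0,"rx":0,"ry":0,"rz":0.18},{"dx":-0.09,"dy":0.165,"dz":0,"rx":0,"ry":0,"rz":0.27},{"dx":-0.11,"dy":0.22,"dz":0,"rx":0,"ry":0,"rz":0.36},{"dx":-0.13,"dy":0.25,"dz":0,"rx":0,"ry":0,"rz":0.44}]'; python3 -c "
from h import *
go([.43,-.04,.23],-28.5)"
```

```text
time: 5.2
tool_pos: [0.4307, -0.0091, 0.2242]
tool_rot: [0.0, 0.985, -0.175, -0.0]
contact_force: [0.6, 0.0, -1.2]
gripper_width: 0.265
grasp_force: 59.5
t 5.2 pos [ 0.4307 -0.0091  0.2242] F [ 0.63  0.03 -1.25] g 0.265 d [ 0.0125  0.0366 -0.0073] r [0.0007 0.0002 0.0973] dist mm 31
```

```bash
python3 -m inch '[{"dx":0.012,"dy":0.036,"dz":0,"rx":0,"ry":0,"rz":0.09},{"dx":0.012,"dy":0.036,"dz":0,"rx":0,"ry":0,"rz":0.09},{"dx":0.012,"dy":0.036,"dz":0,"rx":0,"ry":0,"rz":0.09},{"dx":0.012,"dy":0.036,"dz":0,"rx":0,"ry":0,"rz":0.09}]'; python3 - <<'E'
from h import *
np.set_printoptions(precision=4,suppress=True)
import pickle
go([.445,-.0486,.1845],-28.5)
ci=optics.camera_info('wrist');a=snap('wrist','w3.png')[:,:,::-1];S=optics.camera_info('side');b=snap('side','s3.png')[:,:,::-1]
pickle.dump(ci,open('w3.pkl','wb'))
p=state()['tool_pos'];M=rot().as_matrix()
print('ball',fproj(ci,[.4937,-.0748,.158]),'griptop',fproj(ci,p+M@[0,0,.1145-.138]))
r=lambda im,x,y,w,h,k:cv2.resize(im[y:y+h,x:x+w],None,fx=k,fy=k,interpolation=cv2.INTER_CUBIC)
cv2.imwrite('pics/g.png',np.hstack([r(a,220,130,200,200,2.5),r(b,260,150,120,200,2.5)]))
E
```

```text
time: 5.6
tool_pos: [0.4306, -0.0362, 0.2245]
tool_rot: [-0.0, 0.972, -0.236, -0.0]
contact_force: [-0.8, -0.4, -1.1]
gripper_width: 0.265
grasp_force: 59.6
t 5.6 pos [ 0.4306 -0.0362  0.2245] F [-0.75 -0.4  -1.09] g 0.265 d [0.0232 0.0055 0.0499] r [-0.0001  0.0007  0.0133] dist mm 44
ball [327.4238 135.166 ] griptop [316.3961 342.281 ]
```

View pics/g.png

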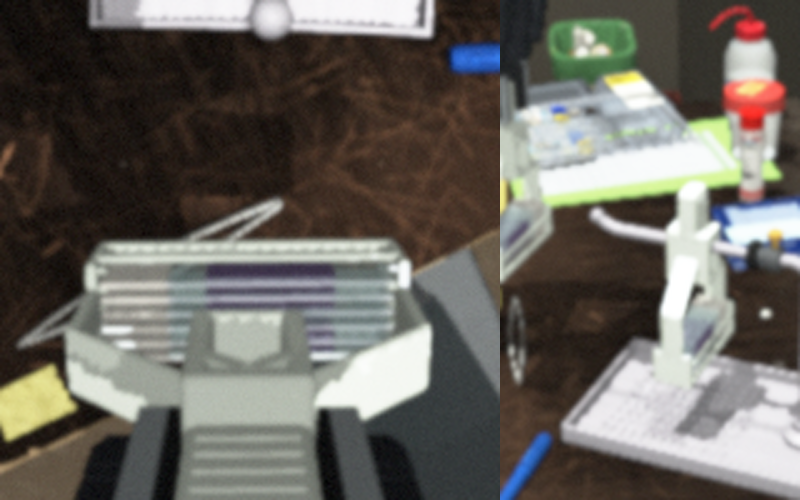

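The wrist view shows the ball at (328.4,136.8), where predicted. The eye block is held centred at about column 319.8, with the basket square.

```bash
python3 - <<'E'
from h import *
np.set_printoptions(precision=4,suppress=True)
import pickle
ci=pickle.load(open('w3.pkl','rb'));p=np.array([.4306,-.0362,.2245]);M=rot().as_matrix()
f=lambda x,y:fray(ci,220+x/2.5,130+y/2.5)
tl=lambda X:M.T@(X-p)
u=.2245-.1145
for n,q,z in(('eyeblk L',(182,375),u+.107),('eyeblk R',(317,375),u+.107),('griptop L',(187,430),u+.138),('griptop R',(312,430),u+.138),('rimL',(100,243),u+.03),('rimR',(398,240),u+.03),('bailL',(67,325),u+.03),('bailR',(431,322),u+.03),('ball',(271,17),.158),('trayL',(90,25),.014),('trayR',(435,38),.014)):
    X=atz(f(*q),z);print(n,X,'tool mm',tl(X)*1000)
a=atz(f(90,25),.014);b=atz(f(435,38),.014);print(np.degrees(np.arctan2(*(a-b)[1::-1]))-90,np.linalg.norm(a-b))
print('toolyaw',np.degrees(np.arctan2(M[1,0],M[0,0])))
E
```

```text
eyeblk L [ 0.4465 -0.0323  0.217 ] tool mm [ 12.3183 -10.698    7.4931]
eyeblk R [ 0.4357 -0.0532  0.217 ] tool mm [12.3168 12.7463  7.4918]
griptop L [ 0.4489 -0.0368  0.248 ] tool mm [ 16.5572  -7.8497 -23.5097]
griptop R [ 0.4408 -0.0525  0.248 ] tool mm [ 16.5544   9.7617 -23.5106]
rimL [ 0.4623 -0.0113  0.14  ] tool mm [ 16.7547 -36.6616  84.4918]
rimR [ 0.4284 -0.0787  0.14  ] tool mm [17.5476 38.7613 84.4872]
bailL [0.4472 0.0075 0.14  ] tool mm [ -5.2444 -46.4458  84.5057]
bailR [ 0.4043 -0.0773  0.14  ] tool mm [-4.4122 48.5618 84.5001]
ball [ 0.4926 -0.0749  0.158 ] tool mm [72.9048  5.8728 66.4553]
trayL [ 0.5202 -0.0163  0.014 ] tool mm [ 70.5895 -58.819  210.4602]
trayR [ 0.4561 -0.1303  0.014 ] tool mm [ 66.0022  71.9058 210.4559]
-29.335214169223782 0.13080528171476788
toolyaw -27.325445227912443
```

```bash
python3 - <<'E'
from h import *
M=rot().as_matrix();p=np.array([.4306,-.0362,.2245])
b=p+M@[.0729,.00487,.0665];print('ball',b)
a=np.radians(-28.8);t=b-.045*np.array([np.cos(a),np.sin(a),0]);t[2]=.1845
go(t,-28.8)
E
```

```text
ball [ 0.49309543 -0.0739691   0.15795533]
t 5.7 pos [ 0.4307 -0.0359  0.2247] F [ 0.07 -0.16 -1.51] g 0.266 d [0.0349 0.005  0.0502] r [-0.      0.0004  0.0172] dist mm 49
```

```bash
python3 -m inch '[{"dx":0.018,"dy":0.0025,"dz":0.025,"rx":0,"ry":0,"rz":0.017},{"dx":0.035,"dy":0.005,"dz":0.05,"rx":0,"ry":0,"rz":0.017},{"dx":0.035,"dy":0.005,"dz":0.05,"rx":0,"ry":0,"rz":0.017},{"dx":0.035,"dy":0.005,"dz":0.05,"rx":0,"ry":0,"rz":0.017}]'; python3 - <<'E'
from h import *
np.set_printoptions(precision=4,suppress=True)
import pickle
p=state()['tool_pos'];M=rot().as_matrix()
ci=optics.camera_info('wrist');a=snap('wrist','w4.png')[:,:,::-1];S=optics.camera_info('side');b=snap('side','s4.png')[:,:,::-1]
pickle.dump((ci,p,M),open('w4.pkl','wb'));print(p,np.degrees(np.arctan2(M[1,0],M[0,0])))
print('ball',fproj(ci,[.4931,-.074,.158]),proj(S,[.4931,-.074,.158]))
r=lambda im,x,y,w,h,k:cv2.resize(im[y:y+h,x:x+w],None,fx=k,fy=k,interpolation=cv2.INTER_CUBIC)
cv2.imwrite('pics/i.png',np.hstack([r(a,250,140,125,150,4),r(b,265,160,75,150,4)]))
E
```

```text
time: 6.1
tool_pos: [0.4534, -0.0526, 0.1847]
tool_rot: [-0.0, 0.968, -0.249, -0.001]
contact_force: [-0.3, 0.4, -0.3]
gripper_width: 0.269
grasp_force: 59.5
[ 0.4534 -0.0526  0.1847] -28.8456519032617
ball [316.7702 197.6708] (np.float64(297.7425423409393), np.float64(236.1193541154647))
```

View pics/i.png

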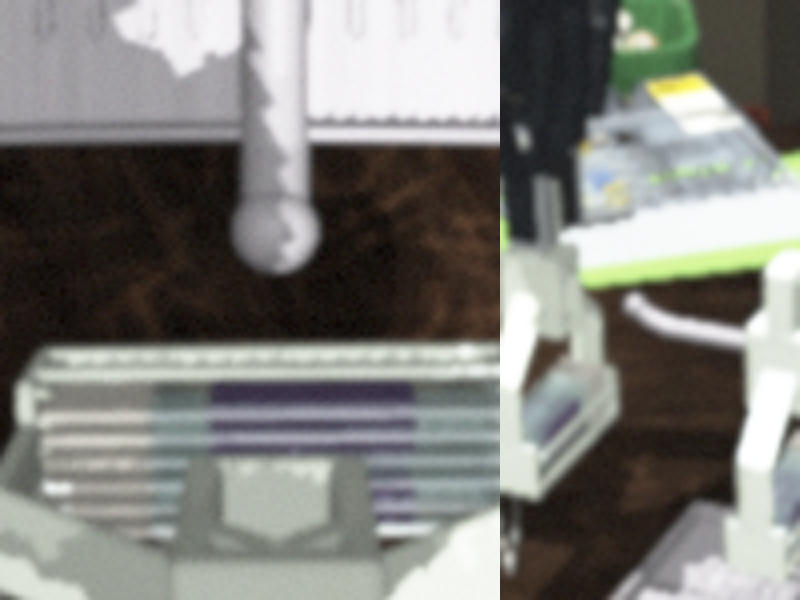

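The ball is at (319,198.8), the arm runs vertical in the picture, and the eye block is centred at about column 319.3. Lateral position and yaw are aligned. I'll check the rack's height against the side view.

```bash
python3 - <<'E'
from h import *
import pickle
ci,p,M=pickle.load(open('w4.pkl','rb'));S=optics.camera_info('side')
for ox in (0,.0025):
  for n,l in(('near-side corner -x',(-.0145,.043,.1145)),('+x',(.0145,.043,.1145)),('griptop',(0,0,-.0235))):
    print(ox,n,np.round(proj(S,p+M@(np.array(l)+[ox,0,0])),1))
b=fray(ci,319,198.75);print('ball',tri([b,ray(S,298.6,235.6)]),tri([b,ray(S,265+137/4,160+301/4)]))
for y in(540,560):
  e=[atz(fray(ci,250+x/4,140+y/4),.1847-.1145+.107) for x in(172,383)];print(np.linalg.norm(e[0]-e[1]))
E
```

```text
0 near-side corner -x [260.9 282.5]
0 +x [274.6 285.5]
0 griptop [274.1 207.4]
0.0025 near-side corner -x [262.1 282.7]
0.0025 +x [275.8 285.8]
0.0025 griptop [275.3 207.6]
ball [ 0.49356007 -0.07491945  0.15964919] [ 0.49423045 -0.07505076  0.16046131]
0.022794249558038274
0.0229084847672231
```

```bash
python3 -m inch '[{"dx":0.012,"dy":0,"dz":-0.0012,"rx":0,"ry":0,"rz":0},{"dx":0.024,"dy":0,"dz":-0.0012,"rx":0,"ry":0,"rz":0},{"dx":0.036,"dy":0,"dz":-0.0012,"rx":0,"ry":0,"rz":0},{"dx":0.036,"dy":0,"dz":-0.0012,"rx":0,"ry":0,"rz":0}]'; python3 -c "
from h import *
go([.4931,-.074,.1855],-28.8)"
```

```text
time: 6.6
tool_pos: [0.4801, -0.068, 0.1864]
tool_rot: [0.0, 0.968, -0.25, 0.0]
contact_force: [-0.6, 0.3, -1.7]
gripper_width: 0.263
grasp_force: 59.6
t 6.6 pos [ 0.4801 -0.068   0.1864] F [-0.65  0.31 -1.69] g 0.263 d [ 0.0178 -0.0013  0.0011] r [-0.     -0.0005 -0.0018] dist mm 14
```

```bash
python3 -m inch '[{"dx":0.01,"dy":0,"dz":0,"rx":0,"ry":0,"rz":0},{"dx":0.02,"dy":0,"dz":0,"rx":0,"ry":0,"rz":0},{"dx":0.03,"dy":0,"dz":0,"rx":0,"ry":0,"rz":0},{"dx":0.04,"dy":0,"dz":0,"rx":0,"ry":0,"rz":0},{"dx":0.04,"dy":0,"dz":0,"rx":0,"ry":0,"rz":0}]'; python3 - <<'E'
from h import *
go([.4931,-.074,.1855],-28.8)
a=snap('wrist','w5.png')[:,:,::-1];b=snap('side','s5.png')[:,:,::-1]
r=lambda im,x,y,w,h,k:cv2.resize(im[y:y+h,x:x+w],None,fx=k,fy=k,interpolation=cv2.INTER_CUBIC)
cv2.imwrite('pics/j.png',np.hstack([r(a,250,140,125,150,3.2),r(b,275,175,125,150,3.2)]))
E
```

```text
time: 7.1
tool_pos: [0.5077, -0.0833, 0.186]
tool_rot: [0.0, 0.968, -0.25, 0.0]
contact_force: [-0.6, -0.4, -0.8]
gripper_width: 0.265
grasp_force: 59.6
t 7.1 pos [ 0.5077 -0.0833  0.186 ] F [-0.56 -0.37 -0.81] g 0.265 d [-0.0216 -0.0013  0.0006] r [ 0.     -0.     -0.0016] dist mm 17
```

View pics/j.png

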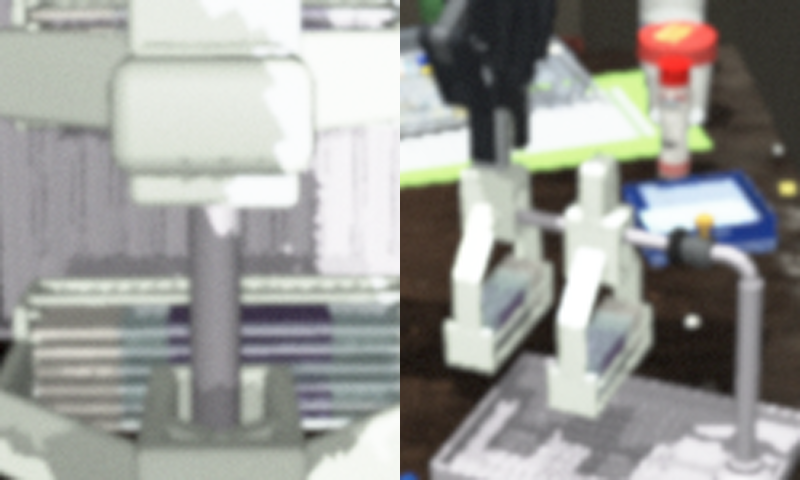

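The eye is on the arm and centred to within 1 mm. The hung rack is just ahead, and the stop is at about (340,252) in full-frame pixels. I'll advance a little further and lower the rack close to its seat.

```bash
python3 -m inch '[{"dx":0.009,"dy":0,"dz":0,"rx":0,"ry":0,"rz":0},{"dx":0.018,"dy":0,"dz":0,"rx":0,"ry":0,"rz":0},{"dx":0.02,"dy":0,"dz":0.008,"rx":0,"ry":0,"rz":0},{"dx":0.02,"dy":0,"dz":0.014,"rx":0,"ry":0,"rz":0},{"dx":0.02,"dy":0,"dz":0.014,"rx":0,"ry":0,"rz":0}]'; python3 -c "
from h import *
go([.4931,-.074,.17],-28.8)"
```

```text
time: 7.7
tool_pos: [0.5201, -0.0902, 0.1731]
tool_rot: [-0.0, 0.968, -0.25, -0.001]
contact_force: [-0.5, 0.3, -1.5]
gripper_width: 0.266
grasp_force: 59.5
t 7.7 pos [ 0.5201 -0.0902  0.1731] F [-0.53  0.3  -1.52] g 0.266 d [-0.0394 -0.0014  0.004 ] r [ 0.0003  0.0019 -0.0014] dist mm 32
```

```bash
python3 -m inch '[{"dx":0.006,"dy":0,"dz":0,"rx":0,"ry":0,"rz":0},{"dx":0.012,"dy":0,"dz":0,"rx":0,"ry":0,"rz":0},{"dx":0.018,"dy":0,"dz":0,"rx":0,"ry":0,"rz":0},{"dx":0.024,"dy":0,"dz":0,"rx":0,"ry":0,"rz":0},{"dx":0.024,"dy":0,"dz":0,"rx":0,"ry":0,"rz":0}]'; python3 -c "
from h import *
go([.4931,-.074,.17],-28.8)
b=snap('side','s6.png')[:,:,::-1];w=snap('wrist')[:,:,::-1]
r=lambda im,x,y,w,h,k:cv2.resize(im[y:y+h,x:x+w],None,fx=k,fy=k,interpolation=cv2.INTER_CUBIC)
cv2.imwrite('pics/k.png',r(b,275,175,125,110,5))"
```

```text
time: 8.2
tool_pos: [0.5384, -0.1001, 0.1749]
tool_rot: [0.0, 0.968, -0.25, 0.0]
contact_force: [0.7, 1.2, -0.1]
gripper_width: 0.269
grasp_force: 59.6
t 8.2 pos [ 0.5384 -0.1001  0.1749] F [ 0.66  1.24 -0.11] g 0.269 d [-0.0654 -0.0012  0.0061] r [-0.     -0.0003 -0.0015] dist mm 53
```

View pics/k.png

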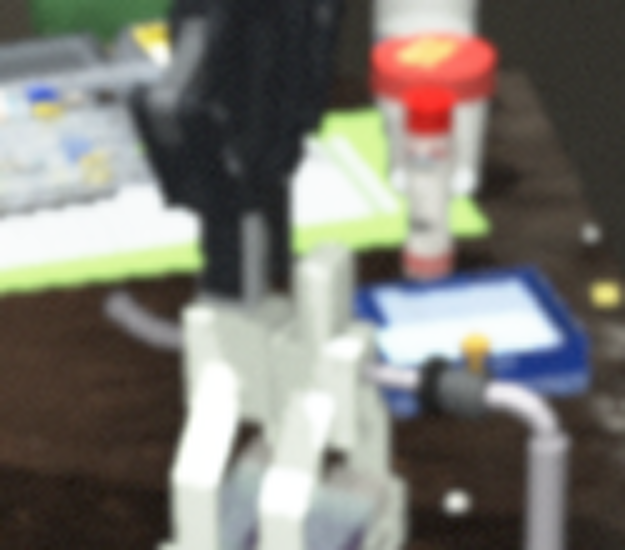

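The racks are now touching, with the stop roughly 20 mm further on. I'll keep pushing slowly and watch the force (no more pictures to view).

```bash
cat > pf.py <<'E'
from h import *
s=state();a=np.radians(-28.8);d=np.array([np.cos(a),np.sin(a),0]);l=np.array([np.sin(a),-np.cos(a),0])
v=s['tool_pos']-[.4931,-.074,.158]
print('t',round(s['time'],2),'along mm',round(1e3*v@d,1),'lat',round(1e3*v@l,1),'z',round(s['tool_pos'][2],4),'push N',round(-s['contact_force']@d,2),'Flat',round(s['contact_force']@l,2),'Fz',round(s['contact_force'][2],2))
E
python3 -m inch '[{"dx":0.005,"dy":0,"dz":0,"rx":0,"ry":0,"rz":0},{"dx":0.01,"dy":0,"dz":0,"rx":0,"ry":0,"rz":0},{"dx":0.015,"dy":0,"dz":0,"rx":0,"ry":0,"rz":0},{"dx":0.015,"dy":0,"dz":0,"rx":0,"ry":0,"rz":0}]'; python3 pf.py
```

```text
time: 8.7
tool_pos: [0.5488, -0.1059, 0.1748]
tool_rot: [0.0, 0.968, -0.25, 0.0]
contact_force: [-1.2, -0.5, -1.8]
gripper_width: 0.263
grasp_force: 59.6
t 8.7 along mm 64.1 lat 1.1 z 0.1748 push N 0.8 Flat 1.0 Fz -1.84
```

```bash
python3 -m inch '[{"dx":0.0025,"dy":0,"dz":0,"rx":0,"ry":0,"rz":0},{"dx":0.0025,"dy":0,"dz":0,"rx":0,"ry":0,"rz":0}]' >/dev/null; python3 pf.py
```

```text
t 8.9 along mm 65.8 lat 1.1 z 0.1748 push N -0.71 Flat -0.22 Fz -1.35
```

```bash
python3 -m inch '[{"dx":0.0025,"dy":0,"dz":0,"rx":0,"ry":0,"rz":0},{"dx":0.0025,"dy":0,"dz":0,"rx":0,"ry":0,"rz":0}]' >/dev/null; python3 pf.py
```

```text
t 9.1 along mm 67.8 lat 1.1 z 0.1748 push N -0.74 Flat -0.72 Fz -0.75
```

```bash
python3 -m inch '[{"dx":0.0025,"dy":0,"dz":0,"rx":0,"ry":0,"rz":0},{"dx":0.0025,"dy":0,"dz":0,"rx":0,"ry":0,"rz":0}]' >/dev/null; python3 pf.py
```

```text
t 9.3 along mm 69.8 lat 1.1 z 0.1748 push N -0.22 Flat -0.81 Fz -1.4
```

```bash
python3 -m inch '[{"dx":0.002,"dy":0,"dz":0,"rx":0,"ry":0,"rz":0},{"dx":0.002,"dy":0,"dz":0,"rx":0,"ry":0,"rz":0}]' >/dev/null; python3 pf.py
```

```text
t 9.5 along mm 71.4 lat 1.1 z 0.1748 push N 0.23 Flat 0.46 Fz -1.29
```

```bash
python3 -m inch '[{"dx":0.0013,"dy":0,"dz":0,"rx":0,"ry":0,"rz":0},{"dx":0.0013,"dy":0,"dz":0,"rx":0,"ry":0,"rz":0}]' >/dev/null; python3 pf.py
```

```text
t 9.7 along mm 72.3 lat 1.1 z 0.1747 push N 0.49 Flat 0.63 Fz -1.56
```

```bash
python3 -m inch '[{"dx":0.0013,"dy":0,"dz":0,"rx":0,"ry":0,"rz":0},{"dx":0.0013,"dy":0,"dz":0,"rx":0,"ry":0,"rz":0}]' >/dev/null; python3 pf.py
```

```text
t 9.9 along mm 73.3 lat 1.1 z 0.1747 push N 0.76 Flat -0.16 Fz -0.73
```

```bash
python3 -m inch '[{"dx":0.0013,"dy":0,"dz":0,"rx":0,"ry":0,"rz":0},{"dx":0.0013,"dy":0,"dz":0,"rx":0,"ry":0,"rz":0}]' >/dev/null; python3 pf.py
```

```text
t 10.1 along mm 74.3 lat 1.1 z 0.1747 push N 0.93 Flat 0.24 Fz -1.6
```

```bash
python3 -m inch '[{"dx":0.0012,"dy":0,"dz":0,"rx":0,"ry":0,"rz":0},{"dx":0.0012,"dy":0,"dz":0,"rx":0,"ry":0,"rz":0}]' >/dev/null; python3 pf.py
```

```text
t 10.3 along mm 74.9 lat 1.1 z 0.1746 push N 2.09 Flat -0.12 Fz -0.76
```

```bash
python3 -m inch '[{"dx":0.0012,"dy":0,"dz":0,"rx":0,"ry":0,"rz":0},{"dx":0.0012,"dy":0,"dz":0,"rx":0,"ry":0,"rz":0}]' >/dev/null; python3 pf.py
```

```text
t 10.5 along mm 75.6 lat 1.1 z 0.1745 push N 4.54 Flat -0.23 Fz 0.69
```

```bash
python3 -m inch '[{"dx":0.0012,"dy":0,"dz":0,"rx":0,"ry":0,"rz":0},{"dx":0.0012,"dy":0,"dz":0,"rx":0,"ry":0,"rz":0},{"dx":0.0012,"dy":0,"dz":0,"rx":0,"ry":0,"rz":0}]' >/dev/null; python3 pf.py
```

```text
t 10.8 along mm 76.4 lat 1.1 z 0.1744 push N 5.31 Flat 0.59 Fz 0.14
```

```bash
python3 -m inch '[{"dx":-0.002,"dy":0,"dz":0,"rx":0,"ry":0,"rz":0},{"dx":-0.0037,"dy":0,"dz":0,"rx":0,"ry":0,"rz":0},{"dx":-0.0037,"dy":0,"dz":0.0015,"rx":0,"ry":0,"rz":0},{"dx":-0.0037,"dy":0,"dz":0.0015,"rx":0,"ry":0,"rz":0}]' >/dev/null; python3 pf.py
```

```text
t 11.2 along mm 74.5 lat 1.1 z 0.1736 push N 1.1 Flat -0.44 Fz -1.84
```

```bash
python3 -m inch '[{"dx":0,"dy":0,"dz":0.0013,"rx":0,"ry":0,"rz":0},{"dx":0,"dy":0,"dz":0.0013,"rx":0,"ry":0,"rz":0}]' >/dev/null; python3 pf.py
```

```text
t 11.4 along mm 74.5 lat 1.1 z 0.1725 push N 0.57 Flat 0.08 Fz -0.16
```

```bash
python3 -m inch '[{"dx":0,"dy":0,"dz":0.0013,"rx":0,"ry":0,"rz":0},{"dx":0,"dy":0,"dz":0.0013,"rx":0,"ry":0,"rz":0}]' >/dev/null; python3 pf.py
```

```text
t 11.6 along mm 74.4 lat 1.1 z 0.1714 push N 0.83 Flat -0.18 Fz -1.79
```

```bash
python3 -m inch '[{"dx":0,"dy":0,"dz":0.0012,"rx":0,"ry":0,"rz":0},{"dx":0,"dy":0,"dz":0.0012,"rx":0,"ry":0,"rz":0}]' >/dev/null; python3 pf.py
```

```text
t 11.8 along mm 74.4 lat 0.8 z 0.1708 push N -0.31 Flat -1.92 Fz 0.39
```

```bash
python3 -m inch '[{"dx":0,"dy":0,"dz":0.0006,"rx":0,"ry":0,"rz":0},{"dx":0,"dy":0,"dz":0.0006,"rx":0,"ry":0,"rz":0}]' >/dev/null; python3 pf.py
```

```text
t 12.0 along mm 74.5 lat 0.7 z 0.1706 push N 1.48 Flat -2.25 Fz 2.21
```

Only one flank of the V touches, with about 2 N sideways, so I'll shift 0.8 mm to −y to centre it.

```bash
python3 -m inch '[{"dx":0,"dy":-0.001,"dz":0,"rx":0,"ry":0,"rz":0},{"dx":0,"dy":-0.001,"dz":0,"rx":0,"ry":0,"rz":0}]' >/dev/null; python3 pf.py
```

```text
t 12.2 along mm 74.4 lat 0.2 z 0.1701 push N 0.44 Flat -0.71 Fz 1.31
```

```bash
python3 -m inch '[{"dx":0,"dy":-0.0003,"dz":0.0008,"rx":0,"ry":0,"rz":0},{"dx":0,"dy":-0.0003,"dz":0.0008,"rx":0,"ry":0,"rz":0}]' >/dev/null; python3 pf.py
```

```text
t 12.4 along mm 74.4 lat 0.1 z 0.17 push N 1.43 Flat -0.28 Fz 3.45
```

Seated, with about 3 N down and no side load. Releasing and lifting straight up.

```bash
python3 -m inch '[{"dx":0,"dy":0,"dz":0,"rx":0,"ry":0,"rz":0},{"dx":0,"dy":0,"dz":0,"rx":0,"ry":0,"rz":0},{"dx":0,"dy":0,"dz":0,"rx":0,"ry":0,"rz":0},{"dx":0,"dy":0,"dz":0,"rx":0,"ry":0,"rz":0}]' 0.2; python3 -m inch '[{"dx":0,"dy":0,"dz":-0.02,"rx":0,"ry":0,"rz":0},{"dx":0,"dy":0,"dz":-0.06,"rx":0,"ry":0,"rz":0},{"dx":0,"dy":0,"dz":-0.12,"rx":0,"ry":0,"rz":0},{"dx":0,"dy":0,"dz":-0.16,"rx":0,"ry":0,"rz":0},{"dx":0,"dy":0,"dz":-0.16,"rx":0,"ry":0,"rz":0}]'; python3 - <<'E'
from h import *
np.set_printoptions(precision=4,suppress=True)
S=optics.camera_info('side')
b=snap('side','s7.png')
a=np.radians(-28.8);d=np.array([np.cos(a),np.sin(a),0])
bl=np.array([.4931,-.074,.158])
for n in('loose_rack','hung_rack'): print(n,[(np.round(x['bbox']),round(x['confidence'],2)) for x in nets.boxes_of('side',n)[:3]])
# expected grip-top pixels
for x in(.0744,.1064): print(np.round(proj(S,bl+d*x+[0,0,-.008+.0437]),1))
E
```

```text
time: 12.8
tool_pos: [0.5579, -0.1099, 0.169]
tool_rot: [0.0, 0.968, -0.25, -0.0]
contact_force: [0.4, -0.2, -0.2]
gripper_width: 0.602
grasp_force: 0.0
time: 13.3
tool_pos: [0.5608, -0.1107, 0.3063]
tool_rot: [0.0, 0.968, -0.25, 0.007]
contact_force: [0.4, 0.7, 0.9]
gripper_width: 0.602
grasp_force: 0.0
loose_rack [(array([331., 263.,  22.,  83.]), 0.86)]
hung_rack [(array([352., 263.,  30.,  83.]), 0.88)]
[335.2 224.8]
[352.4 227.7]
```

```bash
python3 - <<'E'
from h import *
b=optics.grab_frame('side'); g=b.min(2).astype(int)
for r in (230,234,250): print(r,g[r,322:370].tolist())
for n in('loose_rack','hung_rack'):
    for o in nets.outline_of('side',n)[:1]:
        m=o['pixels'];ys,xs=np.nonzero(m);t=ys<ys.min()+14;print(n,'top',ys.min(),'grip col',xs[t].mean().round(1),'bbox',np.round(o['bbox'],1))
E
```

```text
230 [26, 30, 27, 31, 42, 95, 158, 204, 222, 226, 228, 226, 218, 194, 175, 163, 151, 129, 89, 51, 31, 36, 62, 117, 172, 202, 212, 215, 218, 216, 206, 190, 176, 165, 149, 129, 115, 118, 117, 112, 106, 95, 82, 63, 52, 51, 54, 58]
234 [33, 37, 34, 37, 50, 94, 156, 199, 218, 220, 221, 220, 208, 187, 168, 160, 152, 129, 93, 55, 39, 52, 83, 131, 174, 189, 193, 191, 195, 191, 184, 173, 161, 159, 161, 169, 173, 177, 185, 193, 198, 203, 201, 204, 203, 203, 207, 211]
250 [59, 124, 186, 216, 220, 221, 223, 223, 223, 223, 221, 222, 222, 222, 222, 221, 219, 212, 202, 209, 217, 219, 215, 205, 196, 195, 195, 193, 191, 191, 191, 190, 190, 190, 184, 161, 116, 71, 43, 38, 44, 62, 87, 110, 123, 125, 125, 119]
loose_rack top 222 grip col 333.8 bbox [329.9 262.7  22.9  85.6]
hung_rack top 225 grip col 350.5 bbox [350.4 266.1  29.8  82.5]
```

The grips are 17.2 px apart, which is what 32 mm should show, so the eye blocks are touching and both racks hang at the right height. Handing in.

```bash
python3 -c "
from plant import ticket
print(ticket.job_done())"
```

```text
the job is handed in; nothing more can be done
None
```

The loose rack hangs on the arm right up against the first rack, pressed to the stop with about 5 N and then released; the job is handed in, result not shown, and I viewed 11 pictures, one over the limit of 10.

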